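# Find the hidden notch of the security drawer's knob and open the drawer

### The job

Unlock the grey steel security drawer: turn the round black knob on its top clockwise until you feel it fall into its hidden notch. Then pull the drawer open by at least 6 cm and let go. Do not force the drawer while it is still locked, and do not disturb the other things on the bench or on the cabinet.

Things in the scene. Friction and masses are not known exactly. Their poses are not given: they have to be found in the camera images.
- cabinet: Grey painted steel case, 240 deep (x) x 280 wide (y) x 120 high (z) mm, fixed to the bench. Origin: centre of its underside. Its own -x axis points out of the drawer front, along which the drawer opens; x = -120 is the outer face of the drawer front. The top, at z = 120, is flat.
- lock: Round steel base plate (68 mm diameter, 3 high) on the cabinet's top at cabinet x = -55, y = 0 mm, carrying the knob. Origin: on the knob's axis, at the height of the cabinet's top; axes as the cabinet's. The notch's middle lies 0.35 to 1.45 rad clockwise (seen from above) of the knob's start, different every time; end stop 0.45 rad beyond. Overshot, it is felt likewise turning back.
- knob_grip (a point): Point on the knob's vertical axis, 26 mm above the cabinet's top, fixed (does not turn). The knob: plain round, black, no pointer, 44 mm diameter, from 3 to 39 mm above the cabinet's top. Outside the notch it only drags, with about 0.05 N m (held still, the reading may lie anywhere within +-0.05). A grip of 20 to 30 N carries it through the notch; a weak grip slips there.
- knob_top (a point): Centre of the knob's top, 39 mm above the cabinet's top, fixed. The feel, turning clockwise: from 0.07 rad before mid-notch the torque dips and becomes a pull forward of 0.2 to 0.25 N m, jumps through zero at mid-notch, resists with 0.3 to 0.35 N m just beyond and fades by 0.08 rad. Let go within 0.05 rad of the middle, the knob snaps to it and stays; the drawer is free within 0.08 rad.
- drawer: The drawer in the cabinet, with its front 280 wide x 116 high mm and a handle. Its origin coincides with the cabinet's origin when shut and moves along the cabinet's -x as it opens; travel 110 mm. Unlocked it slides with about 2 N of friction and stays where it is left. Locked it moves about 2 mm and then stops hard.
- drawer_handle (a point): Middle of the drawer's steel handle: a level round bar, 10 mm thick and 110 mm long along the cabinet's y, carried at both ends by legs; its centre line is 40 mm in front of the drawer front (35 mm clear behind the bar), 14 mm below the cabinet's top (106 mm above the bench). At cabinet x = -160 when shut. It can be hooked from above with closed fingers behind it or pinched. Axes as the cabinet's.
- tape_roll: Bystander: clear roll of packing tape, 90 mm diameter, 46 high, lying on the cabinet's top behind the knob. Origin: centre of its underside.
- padlock: Bystander: brass padlock lying on the cabinet's top behind the knob, about 36 x 46 x 20 mm plus shackle. Origin: centre of the underside of its body.
- screw_jar: Bystander: glass jar, 68 mm diameter, 90 high. Origin: centre of its underside.
- glass_bowl: Bystander: glass bowl, 140 mm diameter, 70 high. Origin: centre of its underside.
- flashlight: Bystander: dark metal flashlight lying down, 155 mm long along its x, up to 38 mm thick. Origin: on the bench under its middle.
- screwdriver: Bystander: screwdriver lying on the bench along its x. Origin: on the bench under it.
- carton: Bystander: small cardboard carton, 150 x 110 x 80 mm. Origin: centre of its underside.

How it is judged:
At the end, for the whole second after the job is handed in: The drawer stands at least 50 mm open (its handle more than 210 mm in front of the cabinet's middle) and at rest (x of drawer_handle in the frame of cabinet below -0.21 m and linear speed of drawer below 0.01 m/s); the robot touches nothing.
It fails at once if the drawer is forced against its lock with more than 25 N (contact force between drawer and lock above 25 N).
It fails at once if a bystander is shifted by more than 20 mm (distance of any of tape_roll, padlock, screw_jar, glass_bowl, flashlight, screwdriver, carton from where it was at the start of the episode above 0.02 m).
It also fails if it takes over 72 s, if anything falls off the work surface, if the arm or the gripper's body presses on something with over 40 N, if the wrist force passes 120 N, or if a joint passes its speed limit or range.

### The arm

A 7-joint arm with a two-finger parallel gripper is mounted at the origin on the work surface. World frame = base frame: x ahead of the robot, y to its left, z up, the work surface at z = 0. Lengths are in m, angles in rad, forces in N, time in s.
With the tool pointing down it reaches from about 0.425 to 0.925 m from the base axis. Payload 6.8 kg.
Tool frame: the origin (TCP) lies on the mounting face of the last link; the fingertips stand 173 mm ahead of it and the grasp point (between the pads) lies 155 mm ahead of it; z points along the fingers, y is the line along which they close (so a half turn about z gives the same grasp; the last joint's range is limited). The gripper opens to 85 mm and grips with 20 to 120 N. Pads are 22 mm wide; open, the fingers measure 114 mm over their backs; the gripper's body (76 mm by 85 mm) begins 54 mm behind the grasp point. The pads swing forward as they close: fully open they stand 13 mm farther back than shut.
Start: joints at [-1.313, 0.477, 0.022, 1.555, -0.011, 1.109, -0.083], TCP at [0.241, 0.63, 0.405] pointing down, gripper open.
Joint ranges: [-2.96, 2.96], [-0.34, 2.1], [-1.41, 1.46], [0.24, 2.44], [-1.37, 4.51], [0.17, 1.92], [-2.96, 2.96]. Speed limits (rad/s): [2.39, 2.39, 3.14, 3.14, 3.14, 3.14, 3.14].

### API

Orientations are given as a unit quaternion [w, x, y, z].
In Python, from station import bot gives the robot as it stands. The module is installed in compiled form; this text tells all that it offers.
- The arm moves only by the shell command python3 -m pendant 'ROWS' [FORCE]. ROWS is JSON, a list of rows, each a list of 5 numbers: the finger opening in m, from 0 to 0.0854, then the shift along the tool's x, y, z in m, then the turn about the tool's z in degrees. In form: [[jaw, x, y, z, yaw], ...]. A call has 1 to 12 rows; each row shifts and turns the commanded pose from where the row before left it, along the tool's axes as they then stand; what a row does not reach is not made up. A row lasts 1/12 s, in which the tool goes at most 41.7 mm and 7.16 degrees, less where a joint would pass 70% of its speed; a pose out of reach is approached as far as the arm can. A call with a gripper value outside its range is refused whole. The fingers move at their own pace and stop on an object; FORCE is the grip in N (left out, the last holds). Time passes only in rows, so rows that do not move let the fingers close. It gives the time, the measured TCP pose, the force, the opening and the grip force at its end, in the units of the state.
- bot.get_obs(): the state, without advancing time (a new reading comes with each control period).
- bot.read_camera(name): name is "side" or "top"; returns (picture, depth): 420x560x3 uint8, blue, green, red; 420x560 float32, m along the optical axis (not along the pixel's ray), 0 where there is no reading.
- bot.camera_model(name): a dict with "intrinsics" (3x3 intrinsics, pixels), "R" (3x3) and "t" (3): a world point X has camera coordinates R X + t. Camera axes: x right, y down, z forward; pixel columns grow to the right and rows downward; lengths in m; the calibration is good to about 2 mm. A picture is of the moment at which its call begins. camera_model takes no time and is no camera call.
- bot.hand_in(): hands the job in; it is judged then, once.
Trained networks look in the newest picture that a camera, given by its name, has taken for a name from the list of things; names that differ only in an ending like _2 or _b are one class to them, and where a whole thing is asked for, a point or a joint stands for the part that bears it (a point fixed in the world has none). Each returns a list of dicts, best first, with "score" (0 to 1); they miss things now and then, are a little off and sometimes report something else, mostly with a low value. They report only what shows in the picture. A call takes as long as a camera call.
- bot.boxes_of(name, camera): "at" ([column, row] in pixels, amid what is visible of it).
- bot.trace(name, camera): "mask" (420x560 bool, what is visible of it) and "at" ([column, row] in pixels, amid what is visible of it).
- bot.pinpoint(name, camera): "at" ([column, row] in pixels: a listed point, or the origin of a listed thing).
The state is a dict: "t": time; "q": joint angles; "joint_vel": joint speeds; "joint_torque": joint torques, N m; "eef_pos": TCP position; "tool_rot": TCP orientation; "contact_force": force on the tool from outside, world axes, zero at the start; "torque": the same for the moment, N m; "gripper_width": opening from 0.0 (shut) to 1.0 (fully open); "grasp_force": force on a finger pad.
Only numpy, scipy, OpenCV 4.12 (cv2) and the standard library are available. Lean on these libraries where they do the work, as an engineer would, in place of code of your own. Each camera call takes 0.05 s, during which the arm holds its last target. There are 200 camera calls.

## Working session

There is one attempt and no reset: what is moved stays moved. The work goes in short steps, Python scripts to look and compute and a shell command to move; the robot and the scene stay as the last step left them, time stands still between calls to the robot, and variables do not carry over. Pictures are saved under pics/ and viewed, at most 10 in all, crops included, and the job is handed in when it is done.

```bash
mkdir -p pics
cat > h.py <<'E'
import numpy as np, cv2
from station import bot
def ray(cam,px,z):
    m=bot.camera_model(cam);K,R,t=map(np.array,(m["intrinsics"],m["R"],m["t"]))
    d=R.T@np.linalg.solve(K,[px[0],px[1],1]);c=-R.T@t
    return c+d*(z-c[2])/d[2]
def cloud(cam,depth):
    m=bot.camera_model(cam);K,R,t=map(np.array,(m["intrinsics"],m["R"],m["t"]))
    v,u=np.mgrid[:420,:560];p=np.stack([u,v,np.ones_like(u)],-1)@np.linalg.inv(K).T*depth[...,None]
    return (p-t)@R
E
python3 - <<'E'
from h import *
ims={}
for c in("top","side"):
    im,d=bot.read_camera(c);ims[c]=im;np.save(c+'.npy',d)
    for n,z in(("knob_top",.159),("knob_grip",.146),("drawer_handle",.106),("cabinet",0)):
        for r in bot.pinpoint(n,c)[:2]: print(c,n,r["at"],round(r["score"],2),ray(c,r["at"],z).round(4))
    cv2.imwrite(f'pics/{c}.png',im)
o=bot.get_obs();print({k:np.round(o[k],3) for k in o})
P=cloud("top",np.load("top.npy"));m=(np.abs(P[...,2]-.12)<.006)
pts=P[m][:,:2].astype(np.float32);print(len(pts),cv2.minAreaRect((pts*1000)))
for r in bot.trace("knob_top","top")[:1]: 
    p=P[r["mask"]];p=p[np.abs(p[:,2]-.159)<.006];print(len(p),p.mean(0))
E
```

```text
top knob_top [285.6, 179.6] 0.75 [ 0.6266 -0.0262  0.159 ]
top knob_grip [285.0, 175.6] 0.74 [ 0.6416 -0.0249  0.146 ]
top knob_grip [296.2, 215.2] 0.16 [ 0.5328 -0.0526  0.146 ]
top drawer_handle [169.8, 318.4] 0.71 [0.2731 0.2802 0.106 ]
top drawer_handle [298.1, 216.5] 0.7 [ 0.5371 -0.0588  0.106 ]
top cabinet [282.9, 178.5] 0.75 [ 0.6765 -0.0187  0.    ]
top cabinet [170.5, 319.5] 0.48 [0.2654 0.3071 0.    ]
side knob_top [313.7, 192.9] 0.79 [ 0.6274 -0.0404  0.159 ]
side knob_grip [311.6, 194.5] 0.72 [ 0.6289 -0.0273  0.146 ]
side drawer_handle [285.6, 218.5] 0.97 [ 0.5351 -0.0431  0.106 ]
side cabinet [324.9, 229.8] 0.56 [ 0.6798 -0.0275  0.    ]
{'t': np.float64(0.5), 'q': array([-1.313,  0.477,  0.022,  1.555, -0.012,  1.109, -0.083]), 'joint_vel': array([-0.002, -0.001,  0.   , -0.001,  0.001, -0.   , -0.   ]), 'joint_torque': array([-1.0000e-03, -5.9581e+01,  1.6050e+00, -2.8129e+01,  1.2000e-02,
        3.0000e-03, -0.0000e+00]), 'eef_pos': array([0.241, 0.63 , 0.405]), 'tool_rot': array([-0.   ,  0.182,  0.983, -0.   ]), 'contact_force': array([ 0.581,  0.149, -0.545]), 'torque': array([ 0.011, -0.006,  0.041]), 'grasp_force': np.float64(0.0), 'gripper_width': np.float64(1.0)}
10018 ((623.6483154296875, -11.7572021484375), (1079.1015625, 1457.556640625), 27.156326293945312)
209 [ 0.62663869 -0.03075596  0.1599039 ]
```

View pics/top.png

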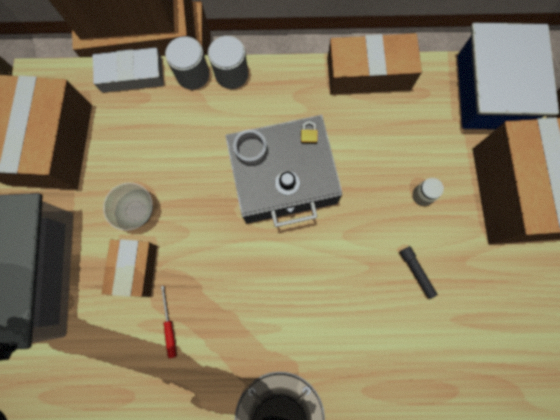

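View pics/side.png

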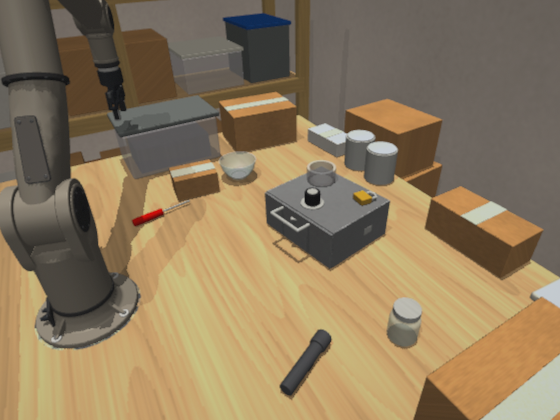

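The knob shows at (288,180) in the top picture and the handle at (295,222). The cabinet is turned slightly, with the tape at (250,147) and the padlock at (309,133) behind the knob. Next I fit the cabinet pose.

Run:
```python
from h import *
for c in("top","side"):
    im,d=bot.read_camera(c);P=cloud(c,d)
    r=bot.trace("cabinet",c)[0];m=r["mask"]
    p=P[m];p=p[np.abs(p[:,2]-.12)<.008]
    rect=cv2.minAreaRect((p[:,:2]*1000).astype(np.float32));print(c,r["score"],len(p),p[:,2].mean(),rect,cv2.boxPoints(rect).round().tolist())
    q=P[(np.hypot(P[...,0]-.627,P[...,1]+.031)<.04)&(P[...,2]>.152)&(P[...,2]<.168)]
    print("knobtop",len(q),q.mean(0),(q.min(0)+q.max(0))/2)
    h=bot.trace("drawer_handle",c)
    for r in h[:2]:
        p=P[r["mask"]];p=p[(p[:,2]>.09)&(p[:,2]<.118)];print("handle",r["score"],r["at"],len(p),p.mean(0) if len(p) else 0)
    b=P[(np.hypot(P[...,0]-.535,P[...,1]+.05)<.09)&(P[...,2]>.098)&(P[...,2]<.116)];print(len(b));
    if len(b)>5: print(cv2.minAreaRect((b[:,:2]*1000).astype(np.float32)))
    for n in("tape_roll","padlock"):
        for r in bot.trace(n,c)[:1]:
            p=P[r["mask"]];print(n,r["score"],np.median(p,0).round(3))
im=cv2.imread('pics/top.png');cv2.imwrite('pics/crop.png',cv2.resize(im[100:240,210:360],None,fx=4,fy=4,interpolation=cv2.INTER_CUBIC))
```

```text
top 0.88 7318 0.1205106623535607 ((660.5577392578125, -24.53570556640625), (284.9377746582031, 280.7523498535156), 11.640887260437012) [[493.0, 84.0], [549.0, -191.0], [828.0, -133.0], [772.0, 142.0]]
knobtop 215 [ 0.62660112 -0.03060893  0.15959777] [ 0.62666398 -0.02995559  0.15888863]
handle 0.65 [293.6, 204.5] 537 [ 0.55167387 -0.04443946  0.10938751]
367
((567.7362060546875, -43.537315368652344), (96.59074401855469, 165.21376037597656), 11.563224792480469)
tape_roll 0.62 [0.722 0.065 0.158]
padlock 0.5 [ 0.756 -0.092  0.14 ]
side 0.78 3676 0.12127102019662839 ((659.2002563476562, -23.333206176757812), (289.66748046875, 285.49359130859375), 11.258061408996582) [[489.0, 88.0], [545.0, -192.0], [829.0, -135.0], [773.0, 145.0]]
knobtop 142 [ 0.62346252 -0.03535727  0.15960137] [ 0.62597352 -0.03278622  0.1584991 ]
handle 0.61 [302.0, 227.7] 701 [ 0.55670696 -0.05805397  0.1064468 ]
handle 0.39 [320.6, 174.3] 0 0
394
((541.7958984375, -48.34962463378906), (49.604095458984375, 168.09609985351562), 11.250219345092773)
tape_roll 0.87 [0.715 0.053 0.151]
padlock 0.69 [ 0.757 -0.099  0.137]
```

View pics/crop.png

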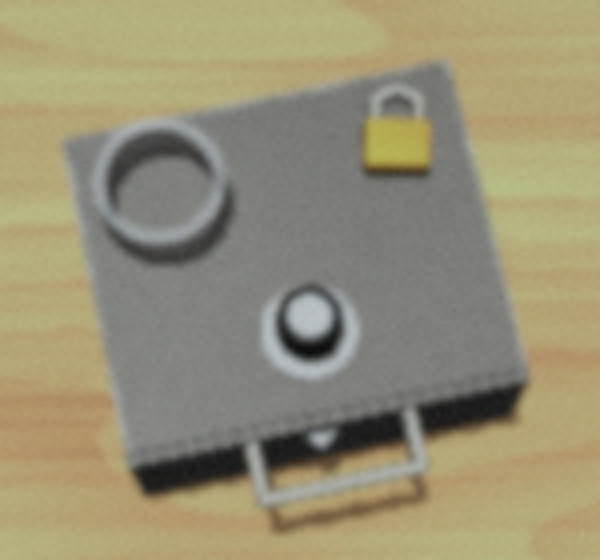

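The cabinet's yaw is about +11.6° and the knob axis is at (0.6265, -0.031). The handle is therefore near (0.524, -0.052). I move above the knob at the present height.

```bash
python3 -m pendant '[[0.085,-0.025,-0.02,0,0],[0.085,-0.025,-0.02,0,0],[0.085,-0.025,-0.02,0,0],[0.085,-0.025,-0.02,0,0],[0.085,-0.025,-0.02,0,0],[0.085,-0.025,-0.02,0,0],[0.085,-0.025,-0.02,0,0],[0.085,-0.025,-0.02,0,0],[0.085,-0.025,-0.02,0,0],[0.085,-0.025,-0.02,0,0],[0.085,-0.025,-0.02,0,0],[0.085,-0.025,-0.02,0,0]]' 25
python3 -m pendant '[[0.085,-0.025,-0.02,0,0],[0.085,-0.025,-0.02,0,0],[0.085,-0.025,-0.02,0,0],[0.085,-0.025,-0.02,0,0],[0.085,-0.025,-0.02,0,0],[0.085,-0.025,-0.02,0,0],[0.085,-0.025,-0.02,0,0],[0.085,-0.025,-0.02,0,0],[0.085,-0.025,-0.02,0,0],[0.085,-0.025,-0.02,0,0],[0.085,-0.025,-0.02,0,0],[0.085,0,0,0,0]]'
cat >> h.py <<'E'
from scipy.spatial.transform import Rotation as Ro
def to(x,y,z):
    o=bot.get_obs();w,a,b,c=o["tool_rot"];R=Ro.from_quat([a,b,c,w])
    print("tool delta mm",(R.inv().apply(np.array([x,y,z])-o["eef_pos"])*1000).round(1),"yline",np.degrees(np.arctan2(R.as_matrix()[1,1],R.as_matrix()[0,1])).round(1),"tilt",R.as_matrix()[:,2].round(3),"q",np.round(o["q"],2),"t",round(float(o["t"]),2))
E
python3 -c "
from h import *
to(.6265,-.031,.298)"
```

```text
t: 2.05
eef_pos: [0.4363, 0.2974, 0.405]
tool_rot: [0.0, 0.182, 0.983, 0.0]
contact_force: [-0.1, -0.0, -0.3]
gripper_width: 0.996
grasp_force: 0.0
t: 3.05
eef_pos: [0.6156, -0.012, 0.4051]
tool_rot: [0.002, 0.186, 0.983, -0.002]
contact_force: [0.6, -1.1, 0.0]
gripper_width: 1.001
grasp_force: 0.0
tool delta mm [-16.7 -13.4 107.2] yline 68.6 tilt [ 0.002 -0.004 -1.   ] q [-0.33  0.39  0.33  1.72 -0.14  1.05  1.24] t 3.05
```

```bash
python3 -m pendant '[[0.085,-0.0167,-0.0134,0,0],[0.085,0,0,0.02,0],[0.085,0,0,0.02,0],[0.085,0,0,0.02,0],[0.085,0,0,0,0],[0.085,0,0,0,0]]'
python3 - <<'E'
from h import *
to(.6265,-.031,.298)
for c in("top","side"):
    im,d=bot.read_camera(c)
    s=im[100:240,210:360] if c=="top" else im[100:280,230:420]
    cv2.imwrite(f'pics/n_{c}.png',cv2.resize(s,(580,560),interpolation=cv2.INTER_CUBIC))
a=[cv2.resize(cv2.imread(f'pics/n_{c}.png'),(390,400)) for c in("top","side")]
cv2.imwrite('pics/near.png',np.hstack(a))
E
```

```text
t: 3.55
eef_pos: [0.6243, -0.0231, 0.3441]
tool_rot: [-0.001, 0.182, 0.983, -0.0]
contact_force: [0.6, -0.9, 0.7]
gripper_width: 0.997
grasp_force: 0.0
tool delta mm [-4.9 -6.6 46.1] yline 69.1 tilt [-0.002 -0.    -1.   ] q [-0.29  0.47  0.31  1.76 -0.17  0.95  1.29] t 3.55
```

View pics/near.png

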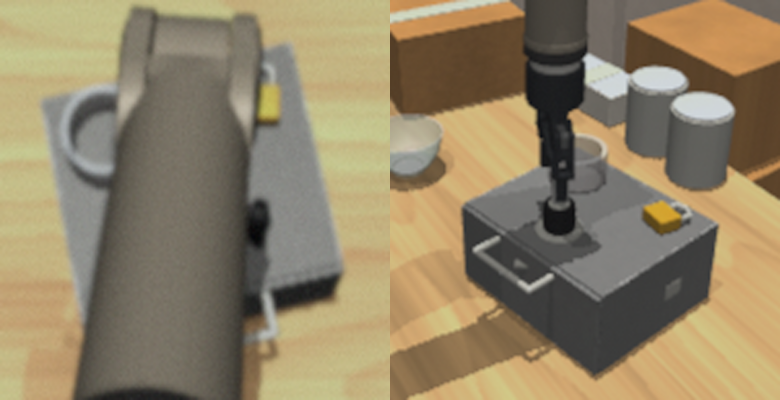

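The side view shows the knob between the open fingers' path, with the gripper over it and nothing else close. I correct the position and descend.

```bash
python3 -m pendant '[[0.085,-0.005,-0.0066,0,0],[0.085,0,0,0,0],[0.085,0,0,0.015,0],[0.085,0,0,0.015,0],[0.085,0,0,0.016,0],[0.085,0,0,0,0],[0.085,0,0,0,0],[0.085,0,0,0,0]]'
python3 -c "
from h import *
to(.6265,-.031,.298)"
```

```text
t: 4.32
eef_pos: [0.6274, -0.0317, 0.2999]
tool_rot: [0.001, 0.182, 0.983, 0.0]
contact_force: [0.3, 0.2, -0.6]
gripper_width: 0.994
grasp_force: 0.0
tool delta mm [1.1 0.3 1.9] yline 69.0 tilt [ 0.002 -0.    -1.   ] q [-0.26  0.53  0.29  1.78 -0.19  0.86  1.32] t 4.32
```

Well centred. I close at 25 N.

```bash
python3 -m pendant '[[0.03,0.001,0,0.002,0],[0.03,0,0,0,0],[0.03,0,0,0,0],[0.03,0,0,0,0],[0.03,0,0,0,0],[0.03,0,0,0,0],[0.03,0,0,0,0],[0.03,0,0,0,0],[0.03,0,0,0,0]]' 27
python3 -c "
from h import *
o=bot.get_obs();print(o['torque'],o['contact_force'])
to(.6265,-.031,.298)"
```

```text
t: 5.07
eef_pos: [0.6264, -0.0304, 0.2975]
tool_rot: [0.0, 0.182, 0.983, 0.001]
contact_force: [-1.2, 1.6, 6.4]
gripper_width: 0.504
grasp_force: 28.0
[ 0.39532547  0.21664344 -0.04251232] [-1.18885713  1.59970076  6.3575699 ]
tool delta mm [-0.3 -0.5 -0.5] yline 69.1 tilt [ 0.001  0.001 -1.   ] q [-0.26  0.53  0.29  1.78 -0.19  0.86  1.32] t 5.07
```

```bash
cat > r.py <<'E'
from h import *
o=bot.get_obs();w,a,b,c=o["tool_rot"];M=Ro.from_quat([a,b,c,w]).as_matrix()
print("t %.2f yaw %.2f Tz %.3f F %s grip %.1f"%(o["t"],np.degrees(np.arctan2(M[1,1],M[0,1])),o["torque"][2],np.round(o["contact_force"],1),o["grasp_force"]))
E
python3 -m pendant '[[0.03,0,0,0,3.5],[0.03,0,0,0,3.5],[0.03,0,0,0,3.5],[0.03,0,0,0,3],[0.03,0,0,0,0]]' >/dev/null; python3 r.py
python3 -m pendant '[[0.03,0,0,0,1.5]]' >/dev/null; python3 r.py
python3 -m pendant '[[0.03,0,0,0,1.5]]' >/dev/null; python3 r.py
python3 -m pendant '[[0.03,0,0,0,1.5]]' >/dev/null; python3 r.py
python3 -m pendant '[[0.03,0,0,0,1.5]]' >/dev/null; python3 r.py
python3 -m pendant '[[0.03,0,0,0,1.5]]' >/dev/null; python3 r.py
python3 -m pendant '[[0.03,0,0,0,1.5]]' >/dev/null; python3 r.py
python3 -m pendant '[[0.03,0,0,0,1.5]]' >/dev/null; python3 r.py
python3 -m pendant '[[0.03,0,0,0,1.5]]' >/dev/null; python3 r.py
```

```text
t 5.48 yaw 55.45 Tz -0.164 F [0.1 3.1 5.5] grip 28.1
t 5.57 yaw 54.11 Tz 0.168 F [-0.8  3.4  6.3] grip 28.1
t 5.65 yaw 52.57 Tz 0.121 F [0.1 3.4 5. ] grip 28.1
t 5.73 yaw 51.06 Tz 0.157 F [-0.1  4.3  6. ] grip 28.1
t 5.82 yaw 49.56 Tz 0.139 F [0.8 4.  4.6] grip 28.1
t 5.90 yaw 48.06 Tz 0.223 F [1.2 5.  4.6] grip 28.1
t 5.98 yaw 46.56 Tz 0.173 F [0.9 4.7 5.1] grip 28.1
t 6.07 yaw 45.06 Tz 0.151 F [1.3 4.9 4.9] grip 28.1
t 6.15 yaw 43.56 Tz 0.150 F [2.  4.7 5.2] grip 28.1
```

```bash
python3 -m pendant '[[0.03,0,0,0,1.5]]' >/dev/null; python3 r.py
python3 -m pendant '[[0.03,0,0,0,1.5]]' >/dev/null; python3 r.py
python3 -m pendant '[[0.03,0,0,0,1.5]]' >/dev/null; python3 r.py
python3 -m pendant '[[0.03,0,0,0,1.5]]' >/dev/null; python3 r.py
python3 -m pendant '[[0.03,0,0,0,1.5]]' >/dev/null; python3 r.py
python3 -m pendant '[[0.03,0,0,0,1.5]]' >/dev/null; python3 r.py
python3 -m pendant '[[0.03,0,0,0,1.5]]' >/dev/null; python3 r.py
python3 -m pendant '[[0.03,0,0,0,1.5]]' >/dev/null; python3 r.py
python3 -m pendant '[[0.03,0,0,0,1.5]]' >/dev/null; python3 r.py
python3 -m pendant '[[0.03,0,0,0,1.5]]' >/dev/null; python3 r.py
```

```text
t 6.23 yaw 42.06 Tz 0.155 F [1.8 5.2 5.1] grip 28.1
t 6.32 yaw 40.56 Tz 0.203 F [2.1 5.6 4. ] grip 28.1
t 6.40 yaw 39.06 Tz 0.170 F [2.4 5.  4.4] grip 28.1
t 6.48 yaw 37.57 Tz 0.169 F [1.2 4.9 3.3] grip 28.0
t 6.57 yaw 36.07 Tz 0.153 F [2.1 6.6 4.6] grip 28.0
t 6.65 yaw 34.57 Tz 0.209 F [3.1 5.6 4. ] grip 28.0
t 6.73 yaw 33.07 Tz 0.062 F [4.2 5.3 3.9] grip 28.0
t 6.82 yaw 31.55 Tz 0.020 F [2.4 5.8 3.4] grip 28.0
t 6.90 yaw 30.04 Tz -0.089 F [3.3 6.1 4.5] grip 28.0
t 6.98 yaw 28.57 Tz 0.326 F [3.2 5.6 2.8] grip 28.0
```

The dip starts at about 34° and the jump falls between 30.0° and 28.6°, so mid-notch is near 29.4°. I back up 0.8°, check, and release.

```bash
python3 -m pendant '[[0.03,0,0,0,-0.8],[0.03,0,0,0,0],[0.03,0,0,0,0]]' >/dev/null; python3 r.py
python3 -m pendant '[[0.085,0,0,0,0],[0.085,0,0,0,0],[0.085,0,0,0,0],[0.085,0,0,0,0],[0.085,0,0,0,0],[0.085,0,0,0,0]]'; python3 r.py
```

```text
t 7.23 yaw 29.41 Tz -0.021 F [3.5 5.8 4. ] grip 28.0
t: 7.73
eef_pos: [0.6259, -0.0313, 0.2965]
tool_rot: [-0.0, 0.505, 0.863, -0.0]
contact_force: [0.1, 0.9, 0.4]
gripper_width: 0.996
grasp_force: 0.0
t 7.73 yaw 29.32 Tz -0.046 F [0.1 0.9 0.4] grip 0.0
```

```bash
python3 -m pendant '[[0.085,0,0,-0.02,0],[0.085,0,0,-0.03,0],[0.085,0,0,-0.03,0],[0.035,0,0,0,6],[0.035,0,0,0,6],[0.035,0,0,0,5.7],[0.035,0,0,0,0],[0.035,0,0,0,0],[0.035,0,0,0,0]]'
python3 -c "
from h import *
im,d=bot.read_camera('side')
for r in bot.pinpoint('drawer_handle','side')[:2]: print(r['at'],r['score'],ray('side',r['at'],.106))
to(.5237,-.052,.257)"
```

```text
t: 8.48
eef_pos: [0.6259, -0.031, 0.3765]
tool_rot: [-0.0, 0.631, 0.776, -0.0]
contact_force: [0.0, 0.2, -1.0]
gripper_width: 0.41
grasp_force: 0.0
[286.7, 219.2] 0.94 [ 0.53613919 -0.04756586  0.106     ]
tool delta mm [   0.3 -104.4  119.6] yline 11.7 tilt [-0.  0. -1.] q [-0.48  0.48  0.59  1.74 -0.3   1.02  0.42] t 8.58
```

Run:
```python
from h import *
for c in("top","side"):
    P=cloud(c,np.load(c+".npy"));a=np.radians(11.6);ex=np.array([np.cos(a),np.sin(a)]);ey=np.array([-ex[1],ex[0]])
    D=P[...,:2]-[.6265,-.031];X=D@ex;Y=D@ey
    m=(np.abs(Y)<.04)&(X>-.135)&(X<-.07)&(P[...,2]>.08)
    for lo in np.arange(-.135,-.07,.005):
        k=m&(X>=lo)&(X<lo+.005);print(c,lo.round(3),k.sum(),np.median(P[...,2][k]).round(3) if k.any() else '')
```

```text
top -0.135 0 
top -0.13 0 
top -0.125 0 
top -0.12 0 
top -0.115 0 
top -0.11 48 0.11
top -0.105 51 0.112
top -0.1 10 0.109
top -0.095 0 
top -0.09 0 
top -0.085 0 
top -0.08 0 
top -0.075 4 0.097
side -0.135 0 
side -0.13 0 
side -0.125 0 
side -0.12 0 
side -0.115 5 0.11
side -0.11 56 0.111
side -0.105 20 0.112
side -0.1 1 0.109
side -0.095 0 
side -0.09 0 
side -0.085 0 
side -0.08 1 0.097
side -0.075 8 0.098
```

The depth puts the bar at -105 mm from the knob axis, as calculated. I move over it, then down.

```bash
python3 -m pendant '[[0.035,0,-0.026,0,0],[0.035,0,-0.026,0,0],[0.035,0,-0.026,0,0],[0.035,0,-0.026,0,0],[0.035,0,0,0,0],[0.035,0,0,0.02,0],[0.035,0,0,0.02,0],[0.035,0,0,0.02,0],[0.035,0,0,0,0],[0.035,0,0,0,0]]'
python3 -c "
from h import *
to(.5237,-.052,.257)"
```

```text
t: 9.42
eef_pos: [0.5242, -0.052, 0.3163]
tool_rot: [-0.001, 0.632, 0.775, -0.001]
contact_force: [0.3, 0.2, 0.9]
gripper_width: 0.406
grasp_force: 0.0
tool delta mm [ 0.1 -0.4 59.3] yline 11.7 tilt [-0.002 -0.    -1.   ] q [-0.49  0.39  0.58  2.02 -0.29  0.81  0.47] t 9.42
```

```bash
python3 -m pendant '[[0.035,0,0,0.015,0],[0.035,0,0,0.015,0],[0.035,0,0,0.015,0],[0.035,0,0,0.014,0],[0.035,0,0,0,0],[0.035,0,0,0,0]]'
python3 r.py
python3 -m pendant '[[0.0,0,0,0,0],[0.0,0,0,0,0],[0.0,0,0,0,0],[0.0,0,0,0,0],[0.0,0,0,0,0],[0.0,0,0,0,0]]' 25
python3 r.py
```

```text
t: 9.92
eef_pos: [0.5247, -0.0521, 0.2585]
tool_rot: [0.0, 0.632, 0.775, 0.0]
contact_force: [-0.2, 0.1, 0.1]
gripper_width: 0.412
grasp_force: 0.0
t 9.92 yaw 11.65 Tz 0.008 F [-0.2  0.1  0.1] grip 0.0
t: 10.42
eef_pos: [0.525, -0.0521, 0.2591]
tool_rot: [0.001, 0.632, 0.775, 0.001]
contact_force: [-1.1, -0.0, 6.6]
gripper_width: 0.107
grasp_force: 24.6
t 10.42 yaw 11.64 Tz 0.000 F [-1.1 -0.   6.6] grip 24.6
```

Bar pinched (9 mm). I pull gently in small steps and watch the force.

```bash
python3 -m pendant '[[0.0,0,-0.001,0,0],[0.0,0,0,0,0]]' >/dev/null; python3 r.py
python3 -m pendant '[[0.0,0,-0.001,0,0],[0.0,0,0,0,0]]' >/dev/null; python3 r.py
python3 -m pendant '[[0.0,0,-0.001,0,0],[0.0,0,0,0,0]]' >/dev/null; python3 r.py
```

```text
t 10.58 yaw 11.64 Tz -0.084 F [ 0.3 -0.6  6.7] grip 24.6
t 10.75 yaw 11.64 Tz -0.039 F [ 1.4 -0.4  7. ] grip 24.6
t 10.92 yaw 11.65 Tz 0.030 F [0.7 0.3 6.8] grip 24.6
```

```bash
python3 -m pendant '[[0.0,0,-0.001,0,0],[0.0,0,0,0,0]]' >/dev/null; python3 r.py
python3 -m pendant '[[0.0,0,-0.001,0,0],[0.0,0,0,0,0]]' >/dev/null; python3 r.py
```

```text
t 11.08 yaw 11.64 Tz 0.035 F [0.7 0.9 5.5] grip 24.6
t 11.25 yaw 11.65 Tz 0.020 F [1.7 0.4 6.4] grip 24.6
```

It has moved 5 mm at about 2 N, so the drawer is free. I pull 70 mm further.

```bash
python3 -m pendant '[[0.0,0,-0.005,0,0],[0.0,0,-0.007,0,0],[0.0,0,-0.007,0,0],[0.0,0,-0.007,0,0],[0.0,0,-0.007,0,0],[0.0,0,-0.007,0,0],[0.0,0,-0.007,0,0],[0.0,0,-0.007,0,0],[0.0,0,-0.007,0,0],[0.0,0,-0.006,0,0],[0.0,0,-0.003,0,0],[0.0,0,0,0,0]]'; python3 r.py
python3 -m pendant '[[0.0,0,0,0,0],[0.035,0,0,0,0],[0.035,0,0,0,0],[0.035,0,0,0,0],[0.035,0,0,0,0],[0.035,0,0,0,0]]'; python3 r.py
```

```text
t: 12.25
eef_pos: [0.4508, -0.0673, 0.2589]
tool_rot: [0.001, 0.632, 0.775, 0.001]
contact_force: [-1.5, 0.2, 15.3]
gripper_width: 0.107
grasp_force: 25.6
t 12.25 yaw 11.61 Tz 0.053 F [-1.5  0.2 15.3] grip 25.6
t: 12.75
eef_pos: [0.4504, -0.0671, 0.2575]
tool_rot: [-0.0, 0.632, 0.775, -0.0]
contact_force: [-0.3, 0.4, 0.8]
gripper_width: 0.407
grasp_force: 0.0
t 12.75 yaw 11.64 Tz 0.056 F [-0.3  0.4  0.8] grip 0.0
```

Released; I lift straight up and check.

```bash
python3 -m pendant '[[0.035,0,0,-0.01,0],[0.035,0,0,-0.015,0],[0.035,0,0,-0.02,0],[0.035,0,0,-0.025,0],[0.035,0,0,-0.025,0],[0.035,0,0,-0.025,0],[0.035,0,0,0,0],[0.035,0,0,0,0],[0.035,0,0,0,0]]'
python3 - <<'E'
from h import *
im,d=bot.read_camera('side');cv2.imwrite('pics/end.png',im)
P=cloud('side',d);a=np.radians(11.6);ex=np.array([np.cos(a),np.sin(a)]);ey=np.array([-ex[1],ex[0]])
D=P[...,:2]-[.6265,-.031];X=D@ex;Y=D@ey
k=(np.abs(Y)<.04)&(X>-.24)&(X<-.15)&(P[...,2]>.1)&(P[...,2]<.12);print(k.sum(),np.median(X[k])-.055)
E
```

```text
t: 13.5
eef_pos: [0.4503, -0.067, 0.3776]
tool_rot: [-0.0, 0.632, 0.775, 0.0]
contact_force: [-0.3, 0.4, -0.1]
gripper_width: 0.406
grasp_force: 0.0
91 -0.23895598242746038
```

View pics/end.png

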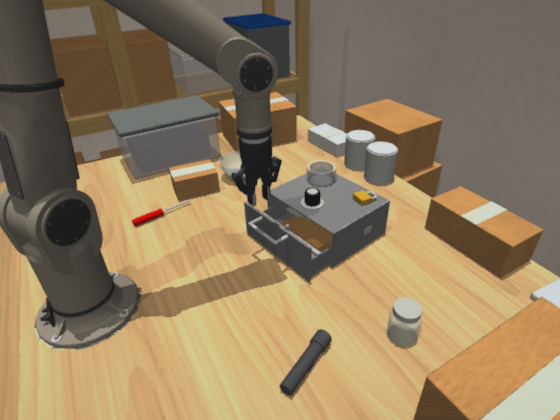

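The drawer is open, with its handle at (268,232) and at cabinet x ≈ -0.239. The gripper is clear above it at (258,180), and the bystanders are where they were.

```bash
python3 -c "
from station import bot
print(bot.hand_in())"
```

```text
the job is handed in; nothing more can be done
None
```

I turned the knob into its notch, opened the drawer about 7.5 cm, let go with the gripper clear, and handed the job in; the bystanders look undisturbed.

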